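# Change over the nougat tasting boxes

### The job

Change over the nougat tastings with light fingertip pushes: push the standing lid of the nearly empty tasting box over from behind so that it falls shut, and push up under the front lip of the other, shut box until its lid goes past upright and leans back open by itself. Pick nothing up: the boxes stay standing where they are, and the other things on the counter stay undisturbed.

Things in the scene. Friction and masses are not known exactly. Their poses are not given: they have to be found in the camera images.
- fresh_box: the full tasting box, whose lid is shut at the start: open-topped beech box with a hinged beech lid, loose on the counter on its own weight (about 1.5 kg), outside 110 mm deep (its x), 160 mm wide (its y), 70 mm high, walls 8 mm. Origin: centre of its underside; its +x points from the front to the back where the hinges are, +z up. 
- fresh_lid (a joint): hinge of the full box's lid, rad: 0 = shut on the rim, growing as the front rises, about 1.5 = balanced upright, 1.85 = leaning back on the hinges' stop, its limit. No spring or catch, little friction: it falls shut from below the balance, falls back open from beyond it. The lid weighs about 0.16 kg: about 1 N lifts it at the lip. Shut at the start
- fresh_lid_hinge (a point): point on the hinge line of the full box's lid, mid-width: at the back edge of the rim (55 mm behind the box's centre), 70 mm above the counter, level with the underside of the shut lid. The hinge line runs along the box's y
- fresh_lid_lip (a point): middle of the rounded front edge of the full box's lid, half-way through its thickness, 135 mm from the hinge line; moves with the lid. The lid is a flat board 160 mm wide, 9 mm thick; shut, it overhangs the box's front wall by 25 mm with its underside 70 mm above the counter
- spent_box: the nearly empty tasting box, whose lid stands open at the start: same make and size as the other; open-topped beech box with a hinged beech lid, loose on the counter on its own weight (about 1.5 kg), outside 110 mm deep (its x), 160 mm wide (its y), 70 mm high, walls 8 mm. Origin: centre of its underside; its +x points from the front to the back where the hinges are, +z up. 
- spent_lid (a joint): hinge of the nearly empty box's lid, rad: 0 = shut on the rim, growing as the front rises, about 1.5 = balanced upright, 1.85 = leaning back on the hinges' stop, its limit. No spring or catch, little friction: it falls shut from below the balance, falls back open from beyond it. The lid weighs about 0.16 kg: about 1 N lifts it at the lip. Leaning back open at the start
- spent_lid_hinge (a point): point on the hinge line of the nearly empty box's lid, mid-width: at the back edge of the rim (55 mm behind the box's centre), 70 mm above the counter, level with the underside of the shut lid. The hinge line runs along the box's y
- spent_lid_lip (a point): middle of the rounded front edge of the nearly empty box's lid, half-way through its thickness, 135 mm from the hinge line; moves with the lid. The lid is a flat board 160 mm wide, 9 mm thick; shut, it overhangs the box's front wall by 25 mm with its underside 70 mm above the counter
- pick_pot: small white pot with tasting picks between the two boxes, 46 mm across, 72 mm high with the picks; origin under its centre
- knife: long nougat knife lying flat on the right of the boxes, about 350 mm long, 18 mm high; origin on the counter near its middle, blade along its +x
- bar_left: wrapped nougat bar on the left of the boxes, 130 x 42 x 26 mm, long side along its x; origin under its centre
- bar_front: wrapped nougat bar lying crosswise in front of the gap between the boxes, 130 x 42 x 26 mm, long side along its x; origin under its centre
- honey_jar: honey jar behind the pick pot, between the boxes, 66 mm across, 85 mm high; origin under its centre
- offcut_bowl: white bowl at the left, 110 mm across, 45 mm high; origin under its centre
- tongs: steel serving tongs lying flat behind the boxes, 225 mm long along their x, 18 mm high; origin on the counter near their middle

How it is judged:
At the end, for the whole second after the job is handed in: The lid of the box that was shut leans back on its hinge stop (over 1.75 rad) and the lid of the box that stood open is shut (under 0.06 rad), both at rest; both boxes stand flat within 25 mm of where they stood, and every other thing lies within 30 mm of where it lay (value of joint fresh_lid above 1.75 rad and value of joint spent_lid below 0.06 rad and velocity of joint fresh_lid between -0.1 and 0.1 rad/s and velocity of joint spent_lid between -0.1 and 0.1 rad/s and distance of each of fresh_box, spent_box from where it was at the start of the episode below 0.025 m and angle between each of fresh_box, spent_box's own z axis and vertical below 0.05 rad and distance of each of pick_pot, knife, bar_left, bar_front, honey_jar, offcut_bowl, tongs from where it was at the start of the episode below 0.03 m); the robot touches nothing.
It fails at once if the fingers press or squeeze a tasting box or its lid hard (over 30 N) (contact force between the fingers and fresh_box above 30 N or contact force between the fingers and spent_box above 30 N).
It fails at once if a tasting box is lifted, tipped or shoved away (raised over 12 mm, tilted over 0.15 rad or moved over 25 mm) (height (world z) of any of fresh_box, spent_box above 0.012 m or angle between any of fresh_box, spent_box's own z axis and vertical above 0.15 rad or distance of any of fresh_box, spent_box from where it was at the start of the episode above 0.025 m).
It fails at once if another thing on the counter is picked up or disturbed (raised over 20 mm or moved over 30 mm) (height (world z) of any of pick_pot, knife, bar_left, bar_front, honey_jar, offcut_bowl, tongs above 0.02 m or distance of any of pick_pot, knife, bar_left, bar_front, honey_jar, offcut_bowl, tongs from where it was at the start of the episode above 0.03 m).
It also fails if it takes over 58 s, if anything falls off the work surface, if the arm or the gripper's body presses on something with over 40 N, if the wrist force passes 120 N, or if a joint passes its speed limit or range.

### The arm

A 7-joint arm with a two-finger parallel gripper is mounted at the origin on the work surface. World frame = base frame: x ahead of the robot, y to its left, z up, the work surface at z = 0. Lengths are in m, angles in rad, forces in N, time in s.
With the tool pointing down it reaches from about 0.4 to 0.85 m from the base axis. Payload 10.4 kg.
Tool frame: the origin (TCP) lies between the finger pads; the fingertips stand tcp_to_tips ahead of it and the grasp point (between the pads) lies 8 mm behind it (tcp_to_tips is the distance from the TCP to the fingertips, in m); z points along the fingers, y is the line along which they close (so a half turn about z gives the same grasp; the last joint's range is limited). The gripper opens to 85 mm and grips with 20 to 120 N. Pads are 22 mm wide; open, the fingers measure 114 mm over their backs; the gripper's body (76 mm by 85 mm) begins 54 mm behind the grasp point. The pads swing forward as they close: fully open they stand 13 mm farther back than shut.
Start: joints at [1.227, 0.332, -0.065, 1.46, 0.022, 1.35, -0.088], TCP at [0.197, -0.593, 0.242] pointing down, gripper open.
Joint ranges: [-2.6, 2.6], [-0.5, 2.12], [-1.47, 1.34], [0.16, 2.42], [-1.27, 4.41], [0.06, 2.06], [-2.6, 2.6]. Speed limits (rad/s): [2.22, 2.22, 2.79, 2.79, 3.14, 3.14, 3.14].

### API

Orientations are given as a unit quaternion [x, y, z, w].
In Python, from workcell import * gives the robot as it stands.
- The arm moves only by the tool apply_moves, never from a script. Its argument "rows" is a list of rows, each an object of numbers: "x", "y", "z": the shift along the tool's x, y, z in mm; "ax", "ay", "az": the turn, a rotation vector about the tool's x, y, z in degrees; "gripper": the closure, from 0 (fully open) to 1 (shut). A call has 1 to 5 rows; each row shifts and turns the commanded pose from where the row before left it, along the tool's axes as they then stand; what a row does not reach is not made up. A row lasts 1/12 s, in which the tool goes at most 41.7 mm and 7.16 degrees, less where a joint would pass 70% of its speed; a pose out of reach is approached as far as the arm can. A call with a gripper value outside its range is refused whole. The fingers move at their own pace and stop on an object; "newtons" is the grip in N (left out, the last holds). Time passes only in rows, so rows that do not move let the fingers close. It gives the time, the measured TCP pose, the force, the opening and the grip force at its end, in the units of the state.
- get_obs(): the state, without advancing time (a new reading comes with each control period).
- camera(name): name is "side" or "top"; returns a dict with "color" (400x640x3 uint8, red, green, blue), "fov_y" (degrees; the focal length in pixels is half the picture's height over the tangent of half this angle, whatever the lens; pixels are square), "cx", "cy" (the principal point, pixels), "rvec" (rotation vector, rad) and "tvec" (3), from world to camera coordinates, as OpenCV has them. Camera axes: x right, y down, z forward; pixel columns grow to the right and rows downward; lengths in m; the calibration is good to about 2 mm. A picture is of the moment at which its call begins. There is no depth.
- hand_in(): hands the job in; it is judged then, once.
The state is a dict: "clock": time; "joint_pos": joint angles; "joint_velocities": joint speeds; "tau": joint torques, N m; "position": TCP position; "ee_rot": TCP orientation; "ft_force": force on the tool from outside, world axes, zero at the start; "torque": the same for the moment, N m; "grip_width": opening from 0.0 (shut) to 1.0 (fully open); "grasp_force": force on a finger pad.
Only numpy, scipy, OpenCV 4.12 (cv2) and the standard library are available. Lean on these libraries where they do the work, as an engineer would, in place of code of your own. Each camera call takes 0.05 s, during which the arm holds its last target. There are 200 camera calls.

## Working session

There is one attempt and no reset: what is moved stays moved. The work goes in short steps, Python scripts to look and compute and a tool call to move; the robot and the scene stay as the last step left them, time stands still between calls to the robot, and variables do not carry over. Pictures are saved under pics/ and viewed, at most 10 in all, crops included, and the job is handed in when it is done.

Besides the shell and the picture viewer there is one more tool, called after "Call:" as a command line: name --argument value ..., lists and objects as JSON in quotes. apply_moves: Moves the arm, as the interface text tells. Its arguments: {"type":"object","properties":{"rows":{"type":"array","items":{"type":"object","properties":{"x":{"type":"number"},"y":{"type":"number"},"z":{"type":"number"},"ax":{"type":"number"},"ay":{"type":"number"},"az":{"type":"number"},"gripper":{"type":"number"}}}},"newtons":{"type":"number"}},"required":["rows"]}

```bash
mkdir -p pics; cat > h.py <<'E'
from workcell import *
import numpy as np, cv2
from scipy.spatial.transform import Rotation as R
def cam(n):
    c=camera(n); h,w=c["color"].shape[:2]
    f=h/2/np.tan(np.radians(c["fov_y"])/2)
    c["K"]=np.array([[f,0,c["cx"]],[0,f,c["cy"]],[0,0,1]]); c["R"]=cv2.Rodrigues(np.array(c["rvec"],float))[0]; c["t"]=np.array(c["tvec"],float).ravel()
    return c
def ray(c,uv):
    d=c["R"].T@np.linalg.inv(c["K"])@np.array([*uv,1.]); return -c["R"].T@c["t"],d/np.linalg.norm(d)
def onz(c,uv,z):
    o,d=ray(c,uv); return o+d*(z-o[2])/d[2]
def proj(c,p):
    q=c["K"]@(c["R"]@np.asarray(p)+c["t"]); return q[:2]/q[2]
def save(c,n,box=None,s=1):
    im=c["color"][...,::-1]
    if box: im=im[box[1]:box[3],box[0]:box[2]]
    cv2.imwrite("pics/"+n,cv2.resize(im,None,fx=s,fy=s,interpolation=cv2.INTER_CUBIC))
E
python3 - <<'E'
from h import *
o=get_obs(); print(o)
for n in("top","side"):
    c=cam(n); save(c,n+"0.png",None,1.25); print(n,ray(c,(320,200)),c["K"][0,0])
E
ls
```

```text
{'clock': 0.0, 'joint_pos': array([ 1.22739691,  0.33286159, -0.06469358,  1.46094548,  0.02161995,
        1.34988713, -0.08847669]), 'joint_velocities': array([ 0.00105177,  0.00099367,  0.00028934,  0.00065312,  0.00080595,
       -0.00050159, -0.00104824]), 'tau': array([-4.74846765e-04, -6.25430059e+01,  4.90575610e-02, -3.91606593e+01,
        1.62194244e-02,  9.79831471e-03, -2.81127433e-05]), 'position': array([ 0.19695173, -0.59278062,  0.24152034]), 'ee_rot': array([ 9.87159870e-01,  1.59733830e-01, -1.54829610e-04, -6.85456325e-04]), 'ft_force': array([ 0.88716747, -0.00688326,  0.53432155]), 'torque': array([-0.02674128,  0.01886004,  0.03426777]), 'grasp_force': 0.0, 'grip_width': 0.9980642593502435}
top (array([ 0.5041927 , -0.01446068,  1.23079505]), array([ 0.04337764,  0.01911046, -0.99887595])) 468.31480378115805
side (array([0.18604755, 0.8415575 , 0.83931333]), array([ 0.32484457, -0.69344301, -0.64312736])) 413.0323079046752
h.py
pics
```

```bash
python3 -c "
import workcell;print([n for n in dir(workcell) if n[0]!='_'])
try: print(workcell.tcp_to_tips)
except Exception as e: print(e)"
```

```text
['MotionError', 'camera', 'get_obs', 'hand_in', 'tcp_to_tips']
0.011
```

View pics/top0.png

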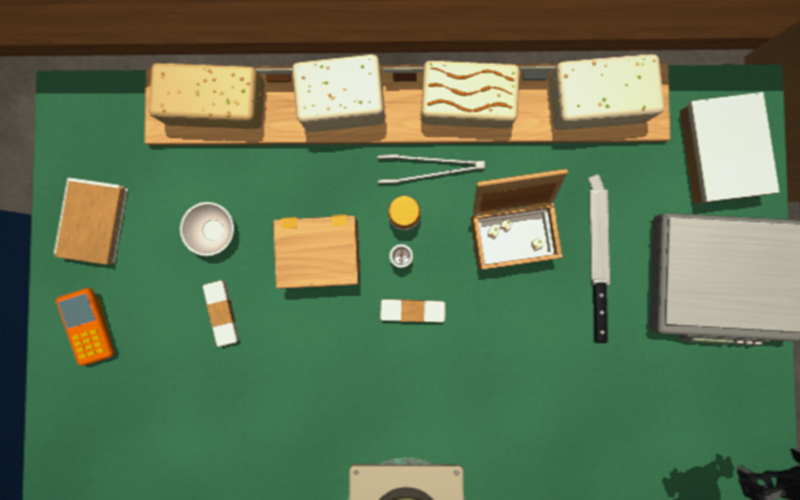

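View pics/side0.png

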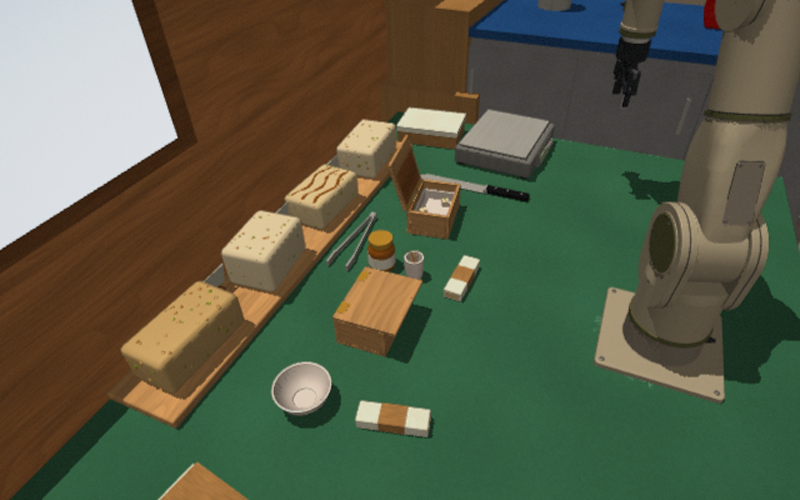

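The top view shows the shut box at about (316,252) on the 1.25x display, with its hinges at the top (+x). The open box is at (518,235), with its lid leaning away towards the loaves and its free edge running from (476,186) to (567,171). Next I'll measure the corners.

```bash
python3 - <<'E'
from h import *
c=cam("top"); hsv=cv2.cvtColor(c["color"],cv2.COLOR_RGB2HSV)
m=((hsv[...,0]<25)&(hsv[...,1]>60)&(hsv[...,2]>60)).astype(np.uint8)
def blob(x0,y0,x1,y1):
    k=np.zeros_like(m);k[y0:y1,x0:x1]=m[y0:y1,x0:x1]
    k=cv2.morphologyEx(k,cv2.MORPH_CLOSE,np.ones((5,5)))
    cs=max(cv2.findContours(k,cv2.RETR_EXTERNAL,2)[0],key=cv2.contourArea); return cs
a=blob(205,160,300,240); r=cv2.minAreaRect(a); bx=cv2.boxPoints(r); print("fresh px",r)
for p in bx: print(p,onz(c,p,.079).round(4))
b=blob(370,130,460,225); e=cv2.approxPolyDP(cv2.convexHull(b),4,True)[:,0]
for p in e: print(p,onz(c,p,.07).round(4),"lip",onz(c,p,.2).round(4))
top=cv2.resize(c["color"][120:240,195:300,::-1],None,fx=4,fy=4,interpolation=3)
t2=cv2.resize(c["color"][120:240,365:470,::-1],None,fx=4,fy=4,interpolation=3)
cv2.imwrite("pics/crop1.png",np.hstack([top[:,:380],t2]))
E
```

```text
fresh px ((252.72193908691406, 200.93890380859375), (56.37957000732422, 67.06622314453125), 87.1375961303711)
[217.82294 174.45885] [0.6182 0.2608 0.079 ]
[284.80548 171.10973] [0.626  0.0945 0.079 ]
[287.62094 227.41896] [0.487  0.0873 0.079 ]
[220.6384  230.76808] [0.479  0.2524 0.079 ]
[452 135] [ 0.7156 -0.3211  0.07  ] lip [ 0.692  -0.2867  0.2   ]
[449 205] [ 0.5414 -0.3107  0.07  ] lip [ 0.5373 -0.2775  0.2   ]
[383 214] [ 0.5196 -0.1479  0.07  ] lip [ 0.5178 -0.133   0.2   ]
[377 177] [ 0.6114 -0.1339  0.07  ] lip [ 0.5994 -0.1205  0.2   ]
[382 146] [ 0.6889 -0.147   0.07  ] lip [ 0.6682 -0.1321  0.2   ]
```

View pics/crop1.png

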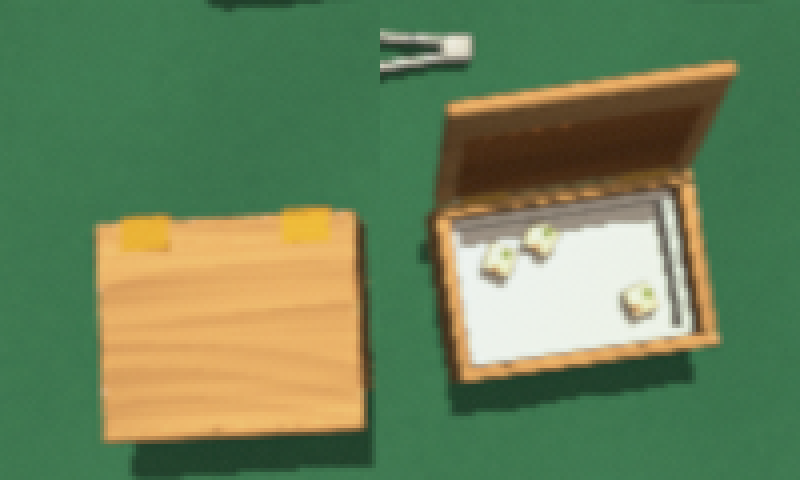

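Call:
apply_moves --rows '[{"z": -30, "az": 5.4, "gripper": 1}, {"z": -30, "az": 5.4, "gripper": 1}, {"z": -30, "gripper": 1}, {"gripper": 1}, {"gripper": 1}]' --newtons 20

```text
invalid input at $.rows[0]: expected keys x, y, z, ax, ay, az, gripper
```

Call:
apply_moves --rows '[{"x": 30, "y": -15.6}, {"x": 30, "y": -15.6}, {"x": 30, "y": -15.6}, {"x": 30, "y": -15.6}, {"x": 30, "y": -15.6}]'

```text
invalid input at $.rows[0]: expected keys x, y, z, ax, ay, az, gripper
```

Call:
apply_moves --rows '[{"x": 30, "y": -15.6}, {"x": 30, "y": -15.6}, {"x": 30, "y": -15.6}, {"x": 30, "y": -15.6}, {"x": 30, "y": -15.6}]'

```text
invalid input at $.rows[0]: expected keys x, y, z, ax, ay, az, gripper
```

Call:
apply_moves --rows '[{"x": 0, "y": 0, "z": -30, "ax": 0, "ay": 0, "az": 5.4, "gripper": 1}, {"x": 0, "y": 0, "z": -30, "ax": 0, "ay": 0, "az": 5.4, "gripper": 1}, {"x": 0, "y": 0, "z": -30, "ax": 0, "ay": 0, "az": 0, "gripper": 1}, {"x": 0, "y": 0, "z": 0, "ax": 0, "ay": 0, "az": 0, "gripper": 1}, {"x": 0, "y": 0, "z": 0, "ax": 0, "ay": 0, "az": 0, "gripper": 1}]' --newtons 20

```text
clock: 0.57
position: [0.1974, -0.5937, 0.334]
ee_rot: [0.998, 0.066, 0.001, 0.002]
ft_force: [-0.1, -0.2, -1.0]
grip_width: 0.298
grasp_force: 0.0
```

Call:
apply_moves --rows '[{"x": 30, "y": -15.6, "z": 0, "ax": 0, "ay": 0, "az": 0, "gripper": 1}, {"x": 30, "y": -15.6, "z": 0, "ax": 0, "ay": 0, "az": 0, "gripper": 1}, {"x": 30, "y": -15.6, "z": 0, "ax": 0, "ay": 0, "az": 0, "gripper": 1}, {"x": 30, "y": -15.6, "z": 0, "ax": 0, "ay": 0, "az": 0, "gripper": 1}, {"x": 30, "y": -15.6, "z": 0, "ax": 0, "ay": 0, "az": 0, "gripper": 1}]'

```text
clock: 0.98
position: [0.3363, -0.4946, 0.3309]
ee_rot: [0.998, 0.066, -0.001, -0.001]
ft_force: [0.3, -0.4, 0.1]
grip_width: -0.003
grasp_force: 0.0
```

Call:
apply_moves --rows '[{"x": 30, "y": -15.6, "z": 0, "ax": 0, "ay": 0, "az": 0, "gripper": 1}, {"x": 30, "y": -15.6, "z": 0, "ax": 0, "ay": 0, "az": 0, "gripper": 1}, {"x": 30, "y": -15.6, "z": 0, "ax": 0, "ay": 0, "az": 0, "gripper": 1}, {"x": 30, "y": -15.6, "z": 0, "ax": 0, "ay": 0, "az": 0, "gripper": 1}, {"x": 30, "y": -15.6, "z": 0, "ax": 0, "ay": 0, "az": 0, "gripper": 1}]'

```text
clock: 1.4
position: [0.4747, -0.3975, 0.3309]
ee_rot: [0.998, 0.066, -0.001, -0.001]
ft_force: [0.9, -0.5, 0.5]
grip_width: 0.001
grasp_force: 0.0
```

Call:
apply_moves --rows '[{"x": 29, "y": -15.2, "z": 0, "ax": 0, "ay": 0, "az": 0, "gripper": 1}, {"x": 29, "y": -15.2, "z": 0, "ax": 0, "ay": 0, "az": 0, "gripper": 1}, {"x": 29, "y": -15.2, "z": 0, "ax": 0, "ay": 0, "az": 0, "gripper": 1}, {"x": 29, "y": -15.2, "z": 0, "ax": 0, "ay": 0, "az": 0, "gripper": 1}, {"x": 29, "y": -15.2, "z": 0, "ax": 0, "ay": 0, "az": 0, "gripper": 1}]'

```text
clock: 1.82
position: [0.6084, -0.3032, 0.3307]
ee_rot: [0.998, 0.066, -0.001, -0.001]
ft_force: [0.5, -0.2, -0.9]
grip_width: 0.001
grasp_force: 0.0
```

Call:
apply_moves --rows '[{"x": 29, "y": -15.2, "z": 0, "ax": 0, "ay": 0, "az": 0, "gripper": 1}, {"x": 29, "y": -15.2, "z": 0, "ax": 0, "ay": 0, "az": 0, "gripper": 1}, {"x": 29, "y": -15.2, "z": 0, "ax": 0, "ay": 0, "az": 0, "gripper": 1}, {"x": 29, "y": -15.2, "z": 0, "ax": 0, "ay": 0, "az": 0, "gripper": 1}, {"x": 29, "y": -15.2, "z": 0, "ax": 0, "ay": 0, "az": 0, "gripper": 1}]'

```text
clock: 2.23
position: [0.7421, -0.209, 0.3306]
ee_rot: [0.998, 0.066, -0.001, -0.0]
ft_force: [0.6, -1.1, -0.1]
grip_width: 0.001
grasp_force: 0.0
```

Call:
apply_moves --rows '[{"x": 0, "y": 0, "z": 20, "ax": 0, "ay": 0, "az": 0, "gripper": 1}, {"x": 0, "y": 0, "z": 20, "ax": 0, "ay": 0, "az": 0, "gripper": 1}, {"x": 0, "y": 0, "z": 20, "ax": 0, "ay": 0, "az": 0, "gripper": 1}, {"x": 0, "y": 0, "z": 20, "ax": 0, "ay": 0, "az": 0, "gripper": 1}, {"x": 0, "y": 0, "z": 0, "ax": 0, "ay": 0, "az": 0, "gripper": 1}]'

```text
clock: 2.65
position: [0.7394, -0.2095, 0.2455]
ee_rot: [0.998, 0.067, -0.004, -0.001]
ft_force: [-0.1, 0.1, -0.6]
grip_width: 0.0
grasp_force: 0.0
```

```bash
python3 - <<'E'
from h import *
c=cam("side"); save(c,"s1.png",(200,40,440,220),3)
t=cam("top"); save(t,"t1.png",(340,90,480,240),3)
a=cv2.imread("pics/s1.png");b=cv2.imread("pics/t1.png")
cv2.imwrite("pics/m1.png",np.hstack([a[:450,180:560],b]))
print(get_obs()["position"], "tip proj side", proj(c,get_obs()["position"]-[0,0,.011]))
E
```

```text
[ 0.7407161  -0.20988293  0.25102906] tip proj side [298.78924604 103.3924407 ]
```

View pics/m1.png

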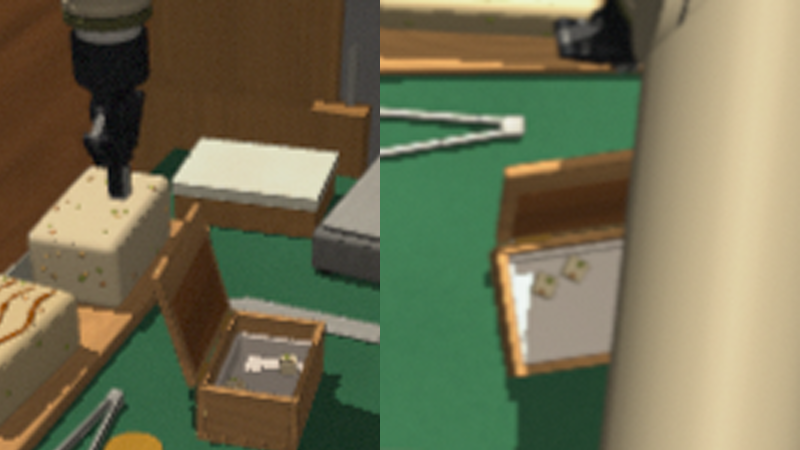

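Call:
apply_moves --rows '[{"x": 0, "y": 0, "z": 18, "ax": 0, "ay": 0, "az": 0, "gripper": 1}, {"x": 0, "y": 0, "z": 18, "ax": 0, "ay": 0, "az": 0, "gripper": 1}, {"x": 0, "y": 0, "z": 18, "ax": 0, "ay": 0, "az": 0, "gripper": 1}, {"x": 0, "y": 0, "z": 16, "ax": 0, "ay": 0, "az": 0, "gripper": 1}, {"x": 0, "y": 0, "z": 0, "ax": 0, "ay": 0, "az": 0, "gripper": 1}]'

```text
clock: 3.17
position: [0.7404, -0.2099, 0.1799]
ee_rot: [0.998, 0.066, -0.002, -0.0]
ft_force: [0.0, 0.0, -0.2]
grip_width: 0.0
grasp_force: 0.0
```

Call:
apply_moves --rows '[{"x": -8, "y": 0, "z": 0, "ax": 0, "ay": 0, "az": 0, "gripper": 1}, {"x": -8, "y": 0, "z": 0, "ax": 0, "ay": 0, "az": 0, "gripper": 1}, {"x": -8, "y": 0, "z": 0, "ax": 0, "ay": 0, "az": 0, "gripper": 1}, {"x": -8, "y": 0, "z": 0, "ax": 0, "ay": 0, "az": 0, "gripper": 1}, {"x": -8, "y": 0, "z": 0, "ax": 0, "ay": 0, "az": 0, "gripper": 1}]'

```text
clock: 3.58
position: [0.7022, -0.2155, 0.185]
ee_rot: [0.998, 0.066, 0.001, 0.0]
ft_force: [-0.5, -0.6, 0.8]
grip_width: -0.001
grasp_force: 0.0
```

Call:
apply_moves --rows '[{"x": -8, "y": 0, "z": 0, "ax": 0, "ay": 0, "az": 0, "gripper": 1}, {"x": -8, "y": 0, "z": 0, "ax": 0, "ay": 0, "az": 0, "gripper": 1}, {"x": -8, "y": 0, "z": 0, "ax": 0, "ay": 0, "az": 0, "gripper": 1}, {"x": -8, "y": 0, "z": 0, "ax": 0, "ay": 0, "az": 0, "gripper": 1}, {"x": -8, "y": 0, "z": 0, "ax": 0, "ay": 0, "az": 0, "gripper": 1}]'

```text
clock: 4.0
position: [0.6619, -0.2207, 0.1836]
ee_rot: [0.998, 0.066, 0.001, 0.0]
ft_force: [0.3, -0.3, 0.0]
grip_width: 0.001
grasp_force: 0.1
```

```bash
python3 - <<'E'
from h import *
c=cam("side"); save(c,"s2.png",(240,60,440,210),4)
E
```

```text
(no output)
```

View pics/s2.png

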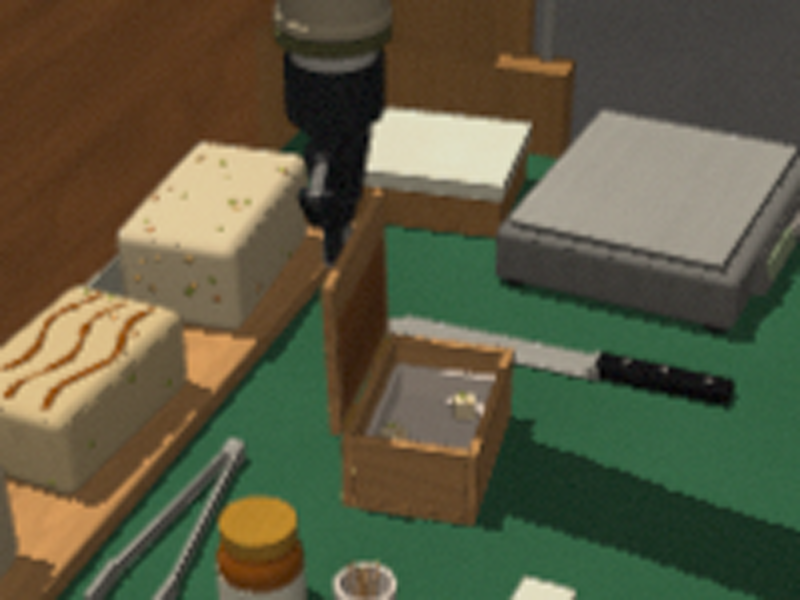

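The fingertip, at about (330,258) in the crop, is behind the lid, which is now nearly upright. I'll keep pushing.

Call:
apply_moves --rows '[{"x": -8, "y": 0, "z": 0, "ax": 0, "ay": 0, "az": 0, "gripper": 1}, {"x": -8, "y": 0, "z": 0, "ax": 0, "ay": 0, "az": 0, "gripper": 1}, {"x": -8, "y": 0, "z": 0, "ax": 0, "ay": 0, "az": 0, "gripper": 1}, {"x": -8, "y": 0, "z": 0, "ax": 0, "ay": 0, "az": 0, "gripper": 1}, {"x": -6, "y": 0, "z": 0, "ax": 0, "ay": 0, "az": 0, "gripper": 1}]'

```text
clock: 4.47
position: [0.6233, -0.2259, 0.1823]
ee_rot: [0.998, 0.066, -0.0, 0.0]
ft_force: [-0.3, 0.0, 0.3]
grip_width: 0.001
grasp_force: 0.0
```

Call:
apply_moves --rows '[{"x": 0, "y": 0, "z": -20, "ax": 0, "ay": 0, "az": 0, "gripper": 1}, {"x": 0, "y": 0, "z": -25, "ax": 0, "ay": 0, "az": 0, "gripper": 1}, {"x": 0, "y": 0, "z": -25, "ax": 0, "ay": 0, "az": 0, "gripper": 1}, {"x": 0, "y": 0, "z": -25, "ax": 0, "ay": 0, "az": 0, "gripper": 1}, {"x": 0, "y": 0, "z": -25, "ax": 0, "ay": 0, "az": 0, "gripper": 1}]'

```text
clock: 4.88
position: [0.6238, -0.2256, 0.3036]
ee_rot: [0.998, 0.066, 0.0, 0.0]
ft_force: [0.5, 0.1, -0.3]
grip_width: -0.0
grasp_force: 0.0
```

```bash
python3 - <<'E'
from h import *
c=cam("side"); save(c,"s3.png",(240,60,440,210),2)
print(get_obs()["joint_pos"].round(3),get_obs()["position"])
E
```

```text
[ 0.497  0.414 -0.317  1.226  0.127  1.514 -1.24 ] [ 0.62517838 -0.22587368  0.30943318]
```

View pics/s3.png

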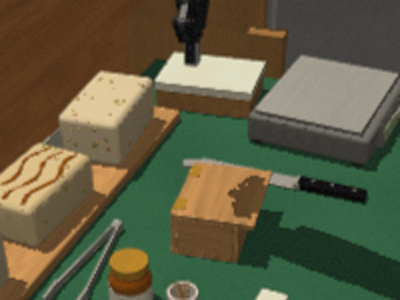

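The lid of the spent box is shut. Next is the fresh box.

Call:
apply_moves --rows '[{"x": -11.5, "y": -27.5, "z": 0, "ax": 0, "ay": 0, "az": 0, "gripper": 1}, {"x": -11.5, "y": -27.5, "z": 0, "ax": 0, "ay": 0, "az": 0, "gripper": 1}, {"x": -11.5, "y": -27.5, "z": 0, "ax": 0, "ay": 0, "az": 0, "gripper": 1}, {"x": -11.5, "y": -27.5, "z": 0, "ax": 0, "ay": 0, "az": 0, "gripper": 1}, {"x": -11.5, "y": -27.5, "z": 0, "ax": 0, "ay": 0, "az": 0, "gripper": 1}]'

```text
clock: 5.35
position: [0.548, -0.0958, 0.3021]
ee_rot: [0.998, 0.066, 0.0, 0.0]
ft_force: [0.5, 0.7, 0.4]
grip_width: -0.003
grasp_force: 0.0
```

Call:
apply_moves --rows '[{"x": -11.5, "y": -27.5, "z": 0, "ax": 0, "ay": 0, "az": 0, "gripper": 1}, {"x": -11.5, "y": -27.5, "z": 0, "ax": 0, "ay": 0, "az": 0, "gripper": 1}, {"x": -11.5, "y": -27.5, "z": 0, "ax": 0, "ay": 0, "az": 0, "gripper": 1}, {"x": -11.5, "y": -27.5, "z": 0, "ax": 0, "ay": 0, "az": 0, "gripper": 1}, {"x": -11.5, "y": -27.5, "z": 0, "ax": 0, "ay": 0, "az": 0, "gripper": 1}]'

```text
clock: 5.77
position: [0.4728, 0.0329, 0.3021]
ee_rot: [0.998, 0.066, 0.0, 0.0]
ft_force: [-0.3, 0.2, 0.3]
grip_width: 0.001
grasp_force: 0.0
```

Call:
apply_moves --rows '[{"x": -11.5, "y": -27.5, "z": 0, "ax": 0, "ay": 0, "az": 0, "gripper": 1}, {"x": -11.5, "y": -27.5, "z": 0, "ax": 0, "ay": 0, "az": 0, "gripper": 1}, {"x": -11.5, "y": -27.5, "z": 0, "ax": 0, "ay": 0, "az": 0, "gripper": 1}, {"x": -11.5, "y": -27.5, "z": 0, "ax": 0, "ay": 0, "az": 0, "gripper": 1}, {"x": -11.5, "y": -27.5, "z": 0, "ax": 0, "ay": 0, "az": 4, "gripper": 1}]'

```text
clock: 6.18
position: [0.3977, 0.1615, 0.3021]
ee_rot: [0.999, 0.032, 0.0, 0.0]
ft_force: [0.2, 0.9, 0.9]
grip_width: -0.0
grasp_force: 0.0
```

Call:
apply_moves --rows '[{"x": 0, "y": 0, "z": 0, "ax": 0, "ay": 6, "az": 0, "gripper": 1}, {"x": 0, "y": 0, "z": 0, "ax": 0, "ay": 6, "az": 0, "gripper": 1}, {"x": 0, "y": 0, "z": 0, "ax": 0, "ay": 6, "az": 0, "gripper": 1}, {"x": 0, "y": 0, "z": 0, "ax": 0, "ay": 6, "az": 0, "gripper": 1}, {"x": 0, "y": 0, "z": 0, "ax": 0, "ay": 6, "az": 0, "gripper": 1}]'

```text
clock: 6.6
position: [0.3977, 0.157, 0.3033]
ee_rot: [0.972, 0.028, 0.232, -0.003]
ft_force: [0.4, -0.7, 1.2]
grip_width: -0.002
grasp_force: 0.0
```

```bash
python3 - <<'E'
from h import *
o=get_obs();print(o["joint_pos"].round(3),o["position"],R.from_quat(o["ee_rot"]).as_matrix().round(3))
E
```

```text
[ 0.069 -0.494 -0.53   2.131 -0.067  1.01  -1.952] [0.39768459 0.1569915  0.3033121 ] [[ 0.891  0.055  0.452]
 [ 0.052 -0.998  0.019]
 [ 0.452  0.007 -0.892]]
```

Call:
apply_moves --rows '[{"x": -6.4, "y": -1.6, "z": 19, "ax": 0, "ay": 0, "az": 0, "gripper": 1}, {"x": -6.4, "y": -1.6, "z": 19, "ax": 0, "ay": 0, "az": 0, "gripper": 1}, {"x": -6.4, "y": -1.6, "z": 19, "ax": 0, "ay": 0, "az": 0, "gripper": 1}, {"x": -6.4, "y": -1.6, "z": 19, "ax": 0, "ay": 0, "az": 0, "gripper": 1}, {"x": -6.4, "y": -1.6, "z": 19, "ax": 0, "ay": 0, "az": 0, "gripper": 1}]'

```text
clock: 7.02
position: [0.4109, 0.167, 0.2025]
ee_rot: [0.973, 0.029, 0.228, -0.004]
ft_force: [0.8, -0.2, -0.5]
grip_width: -0.003
grasp_force: 0.0
```

Call:
apply_moves --rows '[{"x": 0, "y": 0, "z": 0, "ax": 0, "ay": 3, "az": 0, "gripper": 1}, {"x": 0, "y": 0, "z": 0, "ax": 0, "ay": 3, "az": 0, "gripper": 1}, {"x": 0, "y": 0, "z": 0, "ax": 0, "ay": 3, "az": 0, "gripper": 1}, {"x": 0, "y": 0, "z": 0, "ax": 0, "ay": 3, "az": 0, "gripper": 1}, {"x": 0, "y": 0, "z": 0, "ax": 0, "ay": 3, "az": 0, "gripper": 1}]'

```text
clock: 7.43
position: [0.4168, 0.1716, 0.2075]
ee_rot: [0.936, 0.028, 0.351, -0.006]
ft_force: [0.3, -0.1, 0.3]
grip_width: -0.001
grasp_force: 0.0
```

```bash
python3 - <<'E'
from h import *
from scipy.optimize import least_squares
o=get_obs();q=o["joint_pos"];print(q.round(3),o["position"],R.from_quat(o["ee_rot"]).as_matrix().round(3))
D=[([.332,-.065,1.46,.022,1.35],np.hypot(.197,.593),.2415),([.414,-.317,1.226,.127,1.514],np.hypot(.625,.226),.309),
([-.494,-.53,2.131,-.067,1.01],np.hypot(.3977,.157),.3033),(q[1:6],np.hypot(*o["position"][:2]),o["position"][2])]
def fk(p,j,s):
    h,a,b,c=p; Ry=lambda t:R.from_euler('y',t); Rz=lambda t:R.from_euler('z',t)
    e=[0,0,1]; r=Ry(j[0]);x=np.array([0,0,h])+r.apply([0,0,a])
    r=r*Rz(s*j[1])*Ry(j[2]);x=x+r.apply([0,0,b]);r=r*Rz(s*j[3])*Ry(j[4]);return x+r.apply([0,0,c])
for s in(1,-1):
    g=lambda p:np.concatenate([[np.hypot(*fk(p,j,s)[:2])-r,fk(p,j,s)[2]-z] for j,r,z in D])
    f=least_squares(g,[.3,.4,.4,.2]);print(s,f.x.round(4),f.fun.round(4))
E
```

```text
[ 0.026 -0.5   -0.689  2.417  0.196  0.534 -2.347] [0.41682531 0.17160974 0.20745234] [[ 0.751  0.056  0.657]
 [ 0.047 -0.998  0.031]
 [ 0.658  0.008 -0.753]]
1 [0.2576 0.476  0.4793 0.3587] [-0.0022  0.0026  0.0019  0.0016 -0.0001 -0.0047  0.0007  0.0005]
-1 [0.2576 0.476  0.4793 0.3587] [-0.0022  0.0026  0.0019  0.0016 -0.0001 -0.0047  0.0007  0.0005]
```

Call:
apply_moves --rows '[{"x": 0, "y": 0, "z": 0, "ax": 0, "ay": -4.5, "az": 0, "gripper": 1}, {"x": 0, "y": 0, "z": 0, "ax": 0, "ay": -4.5, "az": 0, "gripper": 1}, {"x": 0, "y": 0, "z": 0, "ax": 0, "ay": -4, "az": 0, "gripper": 1}, {"x": 0, "y": 0, "z": 0, "ax": 0, "ay": 0, "az": 0, "gripper": 1}]'

```text
clock: 7.77
position: [0.4178, 0.1718, 0.2081]
ee_rot: [0.97, 0.028, 0.241, -0.004]
ft_force: [0.2, -0.4, -0.1]
grip_width: -0.0
grasp_force: 0.0
```

```bash
cat > d.py <<'E'
from h import *
import sys
o=get_obs();M=R.from_quat(o["ee_rot"]).as_matrix();print(o["joint_pos"].round(3),o["position"].round(4),"z",M[:,2].round(3),"F",o["ft_force"].round(1))
for a in sys.argv[1:]:
    w=np.array(eval(a)); print(a,"tool mm",(M.T@(w-o["position"])*1000).round(1))
E
python3 d.py "(.425,.167,.06)" "(.476,.168,.06)"
```

```text
[-0.037 -0.348 -0.549  2.259  0.101  0.765 -2.168] [0.4178 0.1718 0.2081] z [ 0.467  0.02  -0.884] F [ 0.2 -0.4 -0.1]
(.425,.167,.06) tool mm [-63.2   4.2 134.2]
(.476,.168,.06) tool mm [-18.1   6.1 158. ]
```

Call:
apply_moves --rows '[{"x": -12.6, "y": 0.8, "z": 26.8, "ax": 0, "ay": 0, "az": 0, "gripper": 1}, {"x": -12.6, "y": 0.8, "z": 26.8, "ax": 0, "ay": 0, "az": 0, "gripper": 1}, {"x": -12.6, "y": 0.8, "z": 26.8, "ax": 0, "ay": 0, "az": 0, "gripper": 1}, {"x": -12.6, "y": 0.8, "z": 26.8, "ax": 0, "ay": 0, "az": 0, "gripper": 1}, {"x": -12.6, "y": 0.8, "z": 26.8, "ax": 0, "ay": 0, "az": 0, "gripper": 1}]'

```text
clock: 8.18
position: [0.4203, 0.1645, 0.0777]
ee_rot: [0.97, 0.03, 0.241, 0.001]
ft_force: [-0.3, 0.6, 0.3]
grip_width: -0.003
grasp_force: 0.0
```

Call:
apply_moves --rows '[{"x": 0, "y": 0, "z": 0, "ax": 0, "ay": 0, "az": 0, "gripper": 1}]'

```text
clock: 8.27
position: [0.4215, 0.163, 0.0792]
ee_rot: [0.97, 0.028, 0.241, 0.002]
ft_force: [-0.0, 0.8, 0.5]
grip_width: 0.001
grasp_force: 0.0
```

```bash
python3 d.py "(.425,.167,.06)" "(.476,.168,.06)"; python3 - <<'E'
from h import *
c=cam("side"); save(c,"s4.png",(230,150,430,300),4)
E
```

```text
[ 0.243 -0.112 -0.877  2.394  0.448  0.458 -2.529] [0.4215 0.163  0.0792] z [ 0.468  0.009 -0.884] F [-0.   0.8  0.5]
(.425,.167,.06) tool mm [-5.7 -4.1 18.7]
(.476,.168,.06) tool mm [39.4 -2.4 42.5]
```

View pics/s4.png

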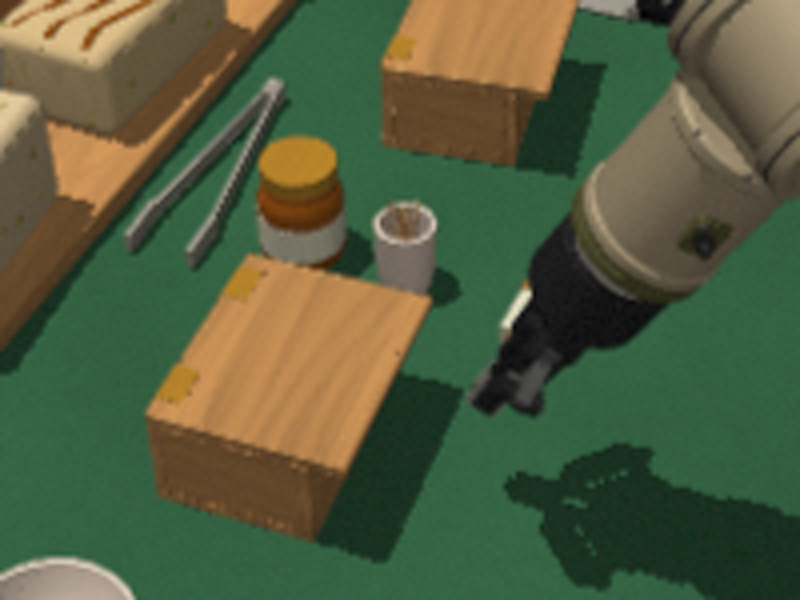

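Call:
apply_moves --rows '[{"x": 16, "y": -2, "z": 5.2, "ax": 0, "ay": -2, "az": -4, "gripper": 1}, {"x": 16, "y": -2, "z": 5.2, "ax": 0, "ay": -2, "az": -4, "gripper": 1}, {"x": 0, "y": 0, "z": 0, "ax": 0, "ay": 0, "az": 0, "gripper": 1}]'

```text
clock: 8.57
position: [0.4599, 0.1733, 0.0899]
ee_rot: [0.973, 0.098, 0.21, 0.019]
ft_force: [0.6, -0.2, 0.3]
grip_width: -0.002
grasp_force: 0.0
```

```bash
python3 d.py "(.455,.167,.055)" "(.476,.168,.055)"
```

```text
[ 0.226  0.012 -0.823  2.259  0.457  0.562 -2.317] [0.4599 0.1733 0.0899] z [ 0.411  0.005 -0.911] F [ 0.6 -0.2  0.3]
(.455,.167,.055) tool mm [-19.7   2.6  29.8]
(.476,.168,.055) tool mm [-0.7  5.4 38.4]
```

Call:
apply_moves --rows '[{"x": -6.6, "y": 0.9, "z": 10, "ax": 0, "ay": 0, "az": 0, "gripper": 1}, {"x": -6.6, "y": 0.9, "z": 10, "ax": 0, "ay": 0, "az": 0, "gripper": 1}, {"x": -6.6, "y": 0.9, "z": 10, "ax": 0, "ay": 0, "az": 0, "gripper": 1}, {"x": 0, "y": 0, "z": 0, "ax": 0, "ay": 0, "az": 0, "gripper": 1}]'

```text
clock: 8.9
position: [0.4498, 0.165, 0.0509]
ee_rot: [0.973, 0.096, 0.208, 0.02]
ft_force: [-1.0, -0.2, 0.2]
grip_width: -0.003
grasp_force: 0.0
```

```bash
python3 d.py "(.470,.168,.055)" "(.478,.168,.055)"
```

```text
[ 0.202  0.081 -0.811  2.312  0.634  0.502 -2.491] [0.4498 0.165  0.0509] z [ 0.408  0.002 -0.913] F [-1.  -0.2  0.2]
(.470,.168,.055) tool mm [20.3  1.   4.5]
(.478,.168,.055) tool mm [27.5  2.4  7.8]
```

Call:
apply_moves --rows '[{"x": 5.5, "y": 0.4, "z": 1.5, "ax": 0, "ay": 0, "az": 0, "gripper": 1}, {"x": 5.5, "y": 0.4, "z": 1.5, "ax": 0, "ay": 0, "az": 0, "gripper": 1}, {"x": 5.5, "y": 0.4, "z": 1.5, "ax": 0, "ay": 0, "az": 0, "gripper": 1}, {"x": 5.5, "y": 0.4, "z": 1.5, "ax": 0, "ay": 0, "az": 0, "gripper": 1}, {"x": 2.5, "y": 0.4, "z": 1, "ax": 0, "ay": 0, "az": 0, "gripper": 1}]'

```text
clock: 9.32
position: [0.4778, 0.1688, 0.0566]
ee_rot: [0.973, 0.096, 0.209, 0.019]
ft_force: [-0.4, -0.3, 0.2]
grip_width: 0.001
grasp_force: 0.0
```

```bash
python3 d.py "(.478,.168,.075)" "(.486,.168,.135)"; python3 - <<'E'
from h import *
c=cam("side"); save(c,"s5.png",(250,200,400,300),5)
E
```

```text
[ 0.206  0.135 -0.796  2.25   0.668  0.525 -2.482] [0.4778 0.1688 0.0566] z [ 0.41   0.003 -0.912] F [-0.4 -0.3  0.2]
(.478,.168,.075) tool mm [  7.5   2.2 -16.7]
(.486,.168,.135) tool mm [ 38.8   8.3 -68.2]
```

View pics/s5.png

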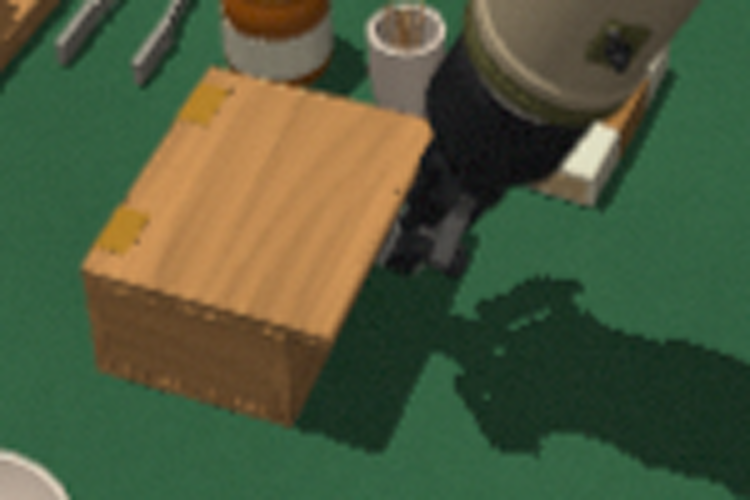

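The fingertip, at (395,262) in the crop, is just at and under the lip. I'll go in a little further, then start the lift.

Call:
apply_moves --rows '[{"x": 3.5, "y": 0, "z": 1.5, "ax": 0, "ay": 0, "az": 0, "gripper": 1}, {"x": 1.7, "y": 0, "z": -3.8, "ax": 0, "ay": 0, "az": 0, "gripper": 1}, {"x": 2.5, "y": 0.5, "z": -5.6, "ax": 0, "ay": 0, "az": 0, "gripper": 1}, {"x": 2.5, "y": 0.5, "z": -5.6, "ax": 0, "ay": 0, "az": 0, "gripper": 1}, {"x": 2.5, "y": 0.5, "z": -5.6, "ax": 0, "ay": 0, "az": 0, "gripper": 1}]'

```text
clock: 9.78
position: [0.4799, 0.1694, 0.0785]
ee_rot: [0.973, 0.096, 0.208, 0.019]
ft_force: [-0.2, -0.5, -0.3]
grip_width: -0.002
grasp_force: 0.3
```

```bash
python3 d.py; python3 - <<'E'
from h import *
c=cam("side"); save(c,"s6.png",(250,180,400,300),5)
E
```

```text
[ 0.242  0.09  -0.821  2.228  0.557  0.557 -2.373] [0.4799 0.1694 0.0785] z [ 0.408  0.003 -0.913] F [-0.2 -0.5 -0.3]
```

View pics/s6.png

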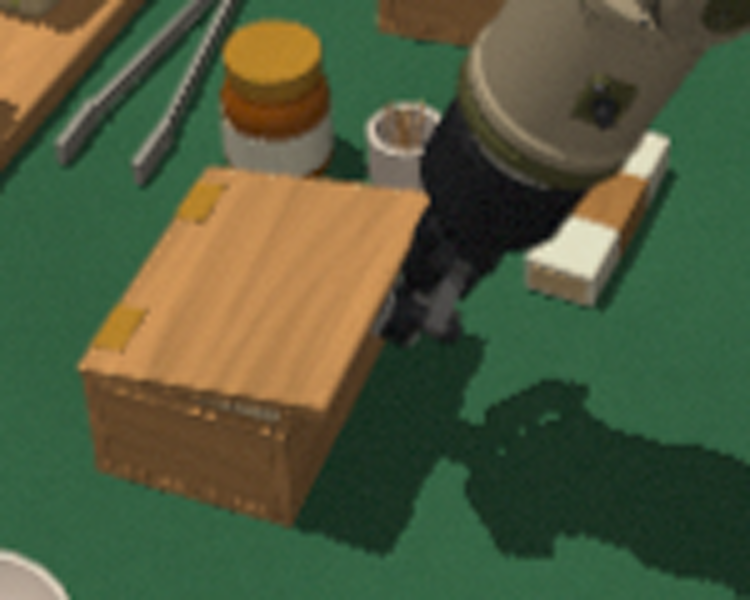

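Call:
apply_moves --rows '[{"x": 6, "y": 1, "z": -7.2, "ax": 0, "ay": 0, "az": 0, "gripper": 1}, {"x": 6, "y": 1, "z": -7.2, "ax": 0, "ay": 0, "az": 0, "gripper": 1}, {"x": 6, "y": 1, "z": -7.2, "ax": 0, "ay": 0, "az": 0, "gripper": 1}, {"x": 6, "y": 1, "z": -7.2, "ax": 0, "ay": 0, "az": 0, "gripper": 1}, {"x": 6, "y": 1, "z": -7.2, "ax": 0, "ay": 0, "az": 0, "gripper": 1}]'

```text
clock: 10.25
position: [0.493, 0.1701, 0.1238]
ee_rot: [0.973, 0.096, 0.208, 0.019]
ft_force: [-0.1, 0.4, -0.3]
grip_width: -0.002
grasp_force: 0.3
```

Call:
apply_moves --rows '[{"x": 7, "y": 1, "z": -3.9, "ax": 0, "ay": 0, "az": 0, "gripper": 1}, {"x": 7, "y": 1, "z": -3.9, "ax": 0, "ay": 0, "az": 0, "gripper": 1}, {"x": 7, "y": 1, "z": -3.9, "ax": 0, "ay": 0, "az": 0, "gripper": 1}, {"x": 7, "y": 1, "z": -3.9, "ax": 0, "ay": 0, "az": 0, "gripper": 1}, {"x": 7, "y": 1, "z": -3.9, "ax": 0, "ay": 0, "az": 0, "gripper": 1}]'

```text
clock: 10.67
position: [0.5179, 0.1721, 0.1562]
ee_rot: [0.973, 0.096, 0.208, 0.019]
ft_force: [-0.4, 0.2, 0.0]
grip_width: -0.002
grasp_force: 0.2
```

```bash
python3 d.py "(.518,.170,.156)" "(.551,.172,.18)"; python3 - <<'E'
from h import *
c=cam("side"); save(c,"s7.png",(240,150,420,290),4)
E
```

```text
[ 0.297  0.03  -0.821  2.078  0.352  0.701 -2.125] [0.5179 0.1721 0.1562] z [ 0.408  0.003 -0.913] F [-0.4  0.2  0. ]
(.518,.170,.156) tool mm [-0.4  2.1  0.2]
(.551,.172,.18) tool mm [39.1  7.9 -8.2]
```

View pics/s7.png

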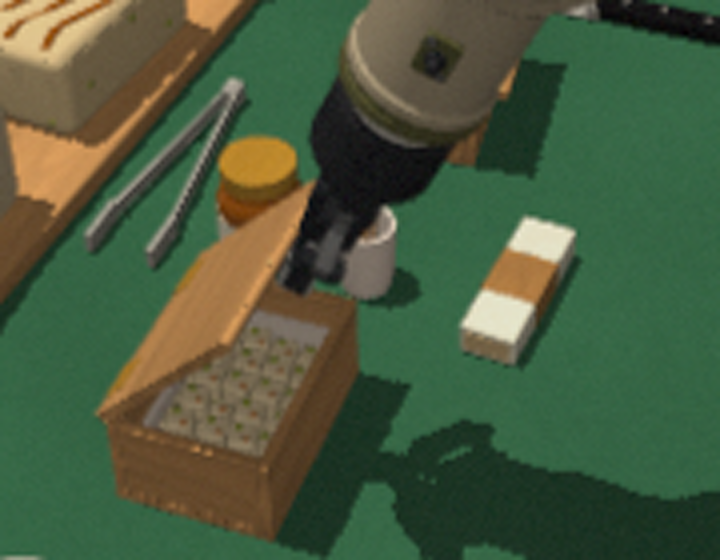

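The lid is resting on the finger and open to about 0.8 rad, with its lip at about (310,190), as planned. I'll continue along the arc.

Call:
apply_moves --rows '[{"x": 7.8, "y": 1.4, "z": -1.6, "ax": 0, "ay": 0, "az": 0, "gripper": 1}, {"x": 7.8, "y": 1.4, "z": -1.6, "ax": 0, "ay": 0, "az": 0, "gripper": 1}, {"x": 7.8, "y": 1.4, "z": -1.6, "ax": 0, "ay": 0, "az": 0, "gripper": 1}, {"x": 7.8, "y": 1.4, "z": -1.6, "ax": 0, "ay": 0, "az": 0, "gripper": 1}, {"x": 7.8, "y": 1.4, "z": -1.6, "ax": 0, "ay": 0, "az": 0, "gripper": 1}]'

```text
clock: 11.13
position: [0.551, 0.1728, 0.1796]
ee_rot: [0.973, 0.096, 0.208, 0.019]
ft_force: [-0.8, 0.1, -0.1]
grip_width: -0.001
grasp_force: 0.2
```

Call:
apply_moves --rows '[{"x": 8, "y": 1.4, "z": 1.2, "ax": 0, "ay": 0, "az": 0, "gripper": 1}, {"x": 8, "y": 1.4, "z": 1.2, "ax": 0, "ay": 0, "az": 0, "gripper": 1}, {"x": 8, "y": 1.4, "z": 1.2, "ax": 0, "ay": 0, "az": 0, "gripper": 1}, {"x": 8, "y": 1.4, "z": 1.2, "ax": 0, "ay": 0, "az": 0, "gripper": 1}, {"x": 8, "y": 1.4, "z": 1.2, "ax": 0, "ay": 0, "az": 0, "gripper": 1}]'

```text
clock: 11.55
position: [0.5906, 0.1737, 0.1903]
ee_rot: [0.973, 0.096, 0.208, 0.019]
ft_force: [-0.7, 0.9, 0.6]
grip_width: 0.0
grasp_force: 0.1
```

Call:
apply_moves --rows '[{"x": 7.5, "y": 1.4, "z": 2.5, "ax": 0, "ay": 0, "az": 0, "gripper": 1}, {"x": 7.5, "y": 1.4, "z": 2.5, "ax": 0, "ay": 0, "az": 0, "gripper": 1}, {"x": 0, "y": 0, "z": 0, "ax": 0, "ay": 0, "az": 0, "gripper": 1}]'

```text
clock: 11.8
position: [0.6072, 0.1737, 0.1921]
ee_rot: [0.973, 0.096, 0.208, 0.019]
ft_force: [-0.1, -0.9, -0.6]
grip_width: -0.004
grasp_force: 0.0
```

```bash
python3 d.py "(.612,.175,.194)" "(.63,.177,.193)"; python3 - <<'E'
from h import *
c=cam("side"); H=np.array([.619,.178,.07]); y=np.array([-.059,.998,0])*.08;x=np.array([.998,.059,0])
for th in (0.9,1.2,1.5,1.85): print(th,proj(c,H+y+.135*np.sin(th)*np.array([0,0,1])-x*.135*np.cos(th)).round(0))
# straight outline of the lid: near (left) side
hsv=cv2.cvtColor(c["color"],cv2.COLOR_RGB2HSV); m=((hsv[...,0]>4)&(hsv[...,0]<25)&(hsv[...,1]>70)&(hsv[...,2]>50)).astype(np.uint8)
k=np.zeros_like(m);k[180:290,245:345]=m[180:290,245:345]
cs=max(cv2.findContours(k,0,2)[0],key=cv2.contourArea);print(cv2.approxPolyDP(cs,3,True)[:,0].tolist())
E
```

```text
[ 0.272  0.203 -0.78   1.848  0.457  0.812 -2.108] [0.6072 0.1737 0.1921] z [ 0.409  0.003 -0.913] F [-0.1 -0.9 -0.6]
(.612,.175,.194) tool mm [ 5.3 -0.3  0.2]
(.63,.177,.193) tool mm [21.4  0.9  8.5]
0.9 [294. 232.]
1.2 [279. 222.]
1.5 [263. 216.]
1.85 [246. 213.]
[[245, 180], [245, 219], [273, 188], [254, 214], [269, 272], [308, 284], [328, 244], [328, 224], [306, 219], [315, 211], [308, 216], [296, 213], [298, 216], [292, 217], [288, 198], [283, 204], [277, 203], [281, 180]]
```

Call:
apply_moves --rows '[{"x": 7, "y": 0, "z": 2.8, "ax": 0, "ay": 0, "az": 0, "gripper": 1}, {"x": 4, "y": 0, "z": 1.8, "ax": 0, "ay": 0, "az": 0, "gripper": 1}, {"x": 0, "y": 0, "z": 0, "ax": 0, "ay": 0, "az": 0, "gripper": 1}, {"x": 0, "y": 0, "z": 0, "ax": 0, "ay": 0, "az": 0, "gripper": 1}]'

```text
clock: 12.18
position: [0.6175, 0.1763, 0.1921]
ee_rot: [0.973, 0.096, 0.208, 0.019]
ft_force: [-0.0, 0.4, 0.6]
grip_width: -0.001
grasp_force: 0.0
```

Call:
apply_moves --rows '[{"x": -10, "y": 0, "z": -10, "ax": 0, "ay": 0, "az": 0, "gripper": 1}, {"x": -10, "y": 0, "z": -20, "ax": 0, "ay": 0, "az": 0, "gripper": 1}, {"x": -15, "y": 0, "z": -30, "ax": 0, "ay": 0, "az": 0, "gripper": 1}, {"x": -15, "y": 0, "z": -30, "ax": 0, "ay": 0, "az": 0, "gripper": 1}, {"x": -15, "y": 0, "z": -30, "ax": 0, "ay": 0, "az": 0, "gripper": 1}]'

```text
clock: 12.6
position: [0.5088, 0.1634, 0.276]
ee_rot: [0.973, 0.097, 0.208, 0.019]
ft_force: [0.2, 0.6, 0.0]
grip_width: 0.004
grasp_force: 0.0
```

Call:
apply_moves --rows '[{"x": 0, "y": 20, "z": 0, "ax": 0, "ay": 0, "az": 0, "gripper": 1}, {"x": 0, "y": 30, "z": 0, "ax": 0, "ay": 0, "az": 0, "gripper": 1}, {"x": 0, "y": 35, "z": 0, "ax": 0, "ay": 0, "az": 0, "gripper": 1}, {"x": 0, "y": 35, "z": 0, "ax": 0, "ay": 0, "az": 0, "gripper": 1}, {"x": 0, "y": 35, "z": 0, "ax": 0, "ay": 0, "az": 0, "gripper": 1}]'

```text
clock: 13.02
position: [0.5378, 0.0098, 0.2882]
ee_rot: [0.973, 0.097, 0.208, 0.02]
ft_force: [1.4, 0.5, -0.2]
grip_width: 0.004
grasp_force: 0.0
```

```bash
python3 d.py; python3 - <<'E'
from h import *
for n,b in(("top",(200,110,300,245)),("side",(225,170,340,290))):
    c=cam(n); H=np.array([.619,.178,.07]); y=np.array([-.059,.998,0])*.08;x=np.array([.998,.059,0])
    P=lambda th,s:proj(c,H+s*y+.135*np.sin(th)*np.array([0,0,1])-x*.135*np.cos(th)).round(0)
    for th in (0,1.5,1.85): print(n,th,P(th,1),P(th,-1))
    hsv=cv2.cvtColor(c["color"],cv2.COLOR_RGB2HSV); m=((hsv[...,0]>4)&(hsv[...,0]<25)&(hsv[...,1]>70)&(hsv[...,2]>50)).astype(np.uint8)
    k=np.zeros_like(m);k[b[1]:b[3],b[0]:b[2]]=m[b[1]:b[3],b[0]:b[2]]
    cs=max(cv2.findContours(k,0,2)[0],key=cv2.contourArea);print(cv2.approxPolyDP(cv2.convexHull(cs),2,True)[:,0].tolist())
    if n=="top":
        k[:]=0;k[120:225,365:465]=m[120:225,365:465];cs=max(cv2.findContours(k,0,2)[0],key=cv2.contourArea);print("spent",cv2.approxPolyDP(cv2.convexHull(cs),2,True)[:,0].tolist())
E
```

```text
[ 0.462 -0.167 -0.528  1.945 -0.068  0.92  -1.421] [0.5378 0.0098 0.2882] z [ 0.409  0.002 -0.912] F [ 1.4  0.5 -0.2]
top 0 [222. 230.] [287. 227.]
top 1.5 [206. 175.] [278. 170.]
top 1.85 [205. 154.] [277. 150.]
[[277, 148], [285, 178], [287, 216], [221, 219], [205, 152]]
spent [[443, 162], [451, 215], [387, 224], [380, 200], [377, 176], [379, 171], [434, 161]]
side 0 [316. 268.] [337. 225.]
side 1.5 [263. 216.] [291. 176.]
side 1.85 [246. 213.] [275. 174.]
[[225, 171], [286, 170], [328, 224], [328, 244], [308, 284], [271, 274], [225, 242]]
```

The top view puts the fresh lid's lip at (205,152) and (277,148), which matches the predicted 1.85 rad stop. The spent lid's outline is flat and shut, and the arm is clear of everything.

```bash
python3 -c "
from workcell import *
print(hand_in())"
```

```text
the job is handed in; nothing more can be done
None
```

I handed the job in at about 13 s: the final camera check showed the spent box's lid shut and the fresh box's lid leaning back on its stop; the boxes looked unmoved, though I didn't re-measure the other items, and no score came back.

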